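# Load the cast crate up the ramp into its berth

## Robot

A 7-joint arm with a two-finger parallel gripper is mounted at the origin on the work surface. World frame = base frame: x ahead of the robot, y to its left, z up, the work surface at z = 0. Lengths are in m, angles in rad, forces in N, time in s.
With the tool pointing down it reaches from about 0.425 to 0.875 m from the base axis. Payload 9.9 kg.
Tool frame: the origin (TCP) lies at the very end of the fingers, on their centre line; the grasp point (between the pads) lies 19 mm behind it; y points along the fingers, x is the direction in which the jaws open and shut, and the axes are right-handed (so a half turn about y gives the same grasp; the last joint's range is limited). The gripper opens to 85 mm and grips with 20 to 120 N. Pads are 22 mm wide; open, the fingers measure 114 mm over their backs; the gripper's body (76 mm by 85 mm) begins 54 mm behind the grasp point. The pads swing forward as they close: fully open they stand 13 mm farther back than shut.
Start: joints at [1.021, 0.576, 0.025, 1.437, -0.015, 1.129, -0.057], TCP at [0.303, -0.603, 0.231] pointing down, gripper open.
Joint ranges: [-2.76, 2.76], [-0.34, 2.15], [-1.52, 1.57], [0.19, 2.46], [-1.09, 4.23], [0.17, 1.99], [-2.82, 2.82]. Speed limits (rad/s): [2.22, 2.22, 3.01, 3.01, 3.14, 3.14, 3.14].

## Interface

Orientations are given as a unit quaternion [w, x, y, z].
In Python, from cell import bot, viewer gives the robot as it stands.
- The arm moves only by the tool apply_moves, never from a script. Its argument "series" is a list of rows, each an object with "grip": the gripper command: -1 is fully open, 1 is shut, values between are in proportion; "xyz": the shift along the tool's x, y, z in m, a list of three; "angular": the turn, a rotation vector about the tool's x, y, z in degrees, a list of three. A call has 1 to 5 rows; each row shifts and turns the pose as measured when the row begins, along the tool's axes as they then stand; what a row does not reach is not made up. A row lasts 1/10 s, in which the tool goes at most 50 mm and 8.59 degrees, less where a joint would pass 70% of its speed; a pose out of reach is approached as far as the arm can. A call is refused whole if a number of a shift passes 0.05 or a number of a turn 8.59, either way. A call with a gripper value outside its range is refused whole. The fingers move at their own pace and stop on an object; the grip force is fixed at half the most. Time passes only in rows, so rows that do not move let the fingers close. It gives the time, the measured TCP pose, the force and the opening at its end, in the units of the state.
- bot.get_state(): the state, without advancing time (a new reading comes with each control period).
- viewer.capture(name): name is "scene" or "top" or "wrist"; returns a dict with "color" (480x640x3 uint8, red, green, blue), "mtx" (3x3 intrinsics, pixels), "extrinsics" (4x4, takes a point from camera to world coordinates); the wrist camera has in their place "T_tool_cam" (4x4, takes a point from camera to tool coordinates, whose origin is the TCP and whose axes are the tool frame's). Camera axes: x right, y up, looking along -z (the intrinsics and any distortion apply to the point x, -y, -z); pixel columns grow to the right and rows downward; lengths in m; the calibration is good to about 2 mm. A picture is of the moment at which its call begins: read the wrist's pose just before it. There is no depth.
- bot.close_job(): hands the job in, once; it reports no verdict.
Trained networks look in the newest picture that a camera, given by its name, has taken for a name from the list of things; names that differ only in an ending like _2 or _b are one class to them, and where a whole thing is asked for, a point or a joint stands for the part that bears it (a point fixed in the world has none). Each returns a list of dicts, best first, with "score" (0 to 1); they miss things now and then, are a little off and sometimes report something else, mostly with a low value. They report only what shows in the picture. A call takes as long as a camera call. They do not tell look-alikes from the thing itself.
- viewer.boxes_of(camera, query): "xyz" ([x, y, z] in m, in the coordinates of the camera as it stood for that picture, good to about 4 mm: the middle of the surface that is visible of it).
- viewer.place_of(camera, query): "xyz" ([x, y, z] in m, in the coordinates of the camera as it stood for that picture, good to about 4 mm: a listed point, or the origin of a listed thing).
The state is a dict: "time": time; "qpos": joint angles; "qd": joint speeds; "tau": joint torques, N m; "ee_pos": TCP position; "tool_rot": TCP orientation; "wrist_force": force on the tool from outside, world axes, zero at the start; "moment": the same for the moment, N m; "width": finger opening in m.
Only numpy, scipy, OpenCV 4.12 (cv2) and the standard library are available. Lean on these libraries where they do the work, as an engineer would, in place of code of your own. Each camera call takes 0.05 s, during which the arm holds its last target. There are 200 camera calls.

## Task

The small packing crate of plaster casts belongs in the berth at the top of the loading ramp. Bring it square to the ramp's mouth and push it up the ramp, gently (never harder than about 25 newtons), until its back edge drops behind the red lip and it lies flat; then press it on against the spring buffer with about 12 newtons for a moment and leave it lying there. Do not disturb the plaster figure, the bowl or the mallet.

Things in the scene. Friction and masses are not known exactly. Their poses are not given: they have to be found in the camera images.
- crate: closed packing crate of pale slats, fragile inside, 120 long (own x) x 100 wide (own y) x 55 mm high, 0.4 to 0.75 kg, too wide to grip. Origin: centre of its underside. Starts on the bench 130 to 165 mm (its centre) before the ramp's foot, up to 35 mm to either side of the centre line, its x within 0.22 rad of the ramp's. Pushing it takes 1 to 5 N on the flat, up to 12 N on the ramp.
- stand: wooden loading stand fixed on the bench. Origin: on the bench at the middle of the ramp's foot; x runs level up-ramp, y to its left, z up. The ramp rises from 0 at x=0 to 30 mm at x=120 mm (14 degrees), then runs level at 30 mm to the red lip. Two side cheeks, 113 mm apart inside, 12 mm thick, 42 mm high, run from x=0 to x=345 mm.
- mouth (a point): point on the bench 55 mm before the ramp's foot, on the centre line: middle of the mouth, where two 36 mm high wooden wings that flare out from the cheeks are about 174 mm apart inside. Axes as the stand's.
- ramp_top (a point): point at the top of the slope, on the centre line, 30 mm above the bench. The red lip's edge lies 20 to 36 mm farther up-ramp, at the same height: lip, bed and buffer are one carriage clamped somewhere in that span, and its place is not measured. Past the lip the floor drops 12 mm.
- berth_mid (a point): about the middle of the berth (x=214 mm, 18 mm above the bench), true to 8 mm only. The flat aluminium bed is 126 mm long, from the lip to the face of a black rubber spring buffer (80 mm wide, 24 to 46 mm above the bench). The buffer gives 2 N per mm for 9 mm, then is hard; the crate touches it 6 mm after it drops. Sliding flat, the crate meets only 1 to 5 N.
- figure: white plaster animal on a 90 x 45 mm base, 77 mm high, on the bench beside the stand; origin: centre of its underside. Leave alone.
- bowl: white bowl, 90 mm across, 45 mm high, on the bench beside the stand; origin: centre of its underside. Leave alone.
- mallet: wooden mallet lying on the bench just beyond the buffer end of the stand; head 52 mm thick and 75 mm long, handle 120 mm long along its own +x; origin: under the head's middle. Leave alone.
There are look-alikes about, which are no part of the job. What is shaped like the crate but pink or purple is not meant.

How it is judged:
By the outcome, as a careful person would: the job done as asked, in the order asked, and still so for the second after the job is handed in, with the robot touching nothing.
It also fails if it takes over 72 s, if anything falls off the work surface, if the arm or the gripper's body presses on something with over 40 N, if the wrist force passes 120 N, or if a joint passes its speed limit or range.

## Working session

There is one attempt and no reset: what is moved stays moved. The work goes in short steps, Python scripts to look and compute and a tool call to move; the robot and the scene stay as the last step left them, time stands still between calls to the robot, and variables do not carry over. Pictures are saved under pics/ and viewed, about 8 in all and at most 12, crops included, and the job is handed in when it is done.

Besides the shell and the picture viewer there is one more tool, called after "Request:" by a JSON object that holds its "method" and its "body", one argument or row to a line. apply_moves: Moves the arm, as the interface text tells. Its arguments: {"type":"object","properties":{"series":{"type":"array","items":{"type":"object","properties":{"grip":{"type":"number"},"xyz":{"type":"array","items":{"type":"number"}},"angular":{"type":"array","items":{"type":"number"}}}}}},"required":["series"]}

```bash
mkdir -p pics; ls; cat > h.py <<'E'
import numpy as np,cv2
from cell import bot,viewer
from scipy.spatial.transform import Rotation as R
def cap(n,f=None):
    d=viewer.capture(n)
    if f: cv2.imwrite('pics/'+f,d['color'][:,:,::-1])
    return d
def w(d,p): return (np.array(d['extrinsics'])@np.r_[p,1])[:3]
def px(d,P):
    c=np.linalg.inv(d['extrinsics'])@np.r_[P,1]; q=np.array(d['mtx'])@[c[0],-c[1],-c[2]]; return q[:2]/q[2]
def rot():
    q=bot.get_state()['tool_rot']; return R.from_quat([q[1],q[2],q[3],q[0]])
E
python3 - <<'E'
from h import *
s=bot.get_state();print({k:np.round(s[k],3) for k in s});print(rot().as_matrix().round(3))
for c in('top','scene'):
    d=cap(c,c+'1.png');print(c,d['mtx'],[k for k in d])
    for q in('crate','stand','mouth','ramp_top','berth_mid','figure','bowl','mallet'):
        for r in viewer.place_of(c,q)[:3]: P=w(d,r['xyz']);print(q,P.round(3),px(d,P).round(),round(r['score'],2),[k for k in r if k not in('xyz','score')])
E
```

```text
pics
{'time': np.float64(0.0), 'qpos': array([ 1.021,  0.577,  0.025,  1.438, -0.015,  1.129, -0.056]), 'qd': array([ 0.   ,  0.   ,  0.001, -0.002, -0.   ,  0.   , -0.001]), 'tau': array([ 1.0000e-03, -7.6574e+01,  2.2510e+00, -2.8597e+01,  1.5000e-02,
        1.3000e-02,  0.0000e+00]), 'ee_pos': array([ 0.303, -0.603,  0.23 ]), 'tool_rot': array([ 0.602, -0.602,  0.372, -0.371]), 'wrist_force': array([0.573, 0.357, 0.093]), 'moment': array([ 0.026, -0.021,  0.02 ]), 'width': np.float64(0.086)}
[[ 0.449 -0.001  0.893]
 [-0.893  0.001  0.449]
 [-0.002 -1.    -0.   ]]
top [[616.5271366    0.         318.30285391]
 [  0.         616.5271366  240.82356055]
 [  0.           0.           1.        ]] ['color', 'mtx', 'extrinsics']
crate [0.551 0.454 0.001] [188. 239.] 0.86 []
crate [ 0.748  0.251 -0.001] [263. 171.] 0.77 []
crate [0.348 0.471 0.002] [178. 313.] 0.7 []
stand [0.572 0.076 0.001] [324. 235.] 0.69 []
ramp_top [ 0.566 -0.039  0.033] [366. 236.] 0.92 []
berth_mid [ 0.56  -0.135  0.02 ] [400. 239.] 0.63 []
figure [ 0.71  -0.011 -0.   ] [356. 186.] 0.93 []
bowl [ 0.699 -0.204  0.   ] [424. 191.] 0.6 []
mallet [ 0.539 -0.302  0.   ] [460. 249.] 0.87 []
scene [[441.51486047   0.         328.36286041]
 [  0.         441.51486047 245.39887351]
 [  0.           0.           1.        ]] ['color', 'mtx', 'extrinsics']
crate [0.382 0.258 0.001] [388. 211.] 0.96 []
crate [0.543 0.456 0.   ] [468. 255.] 0.81 []
crate [ 0.578  0.237 -0.003] [387. 268.] 0.76 []
stand [0.571 0.084 0.005] [329. 265.] 0.63 []
stand [ 0.711 -0.01  -0.002] [291. 315.] 0.45 []
ramp_top [ 0.564 -0.035  0.035] [283. 257.] 0.87 []
berth_mid [ 0.557 -0.127  0.013] [248. 260.] 0.84 []
figure [ 0.713 -0.007 -0.002] [293. 315.] 0.71 []
bowl [ 0.705 -0.203  0.001] [212. 313.] 0.66 []
bowl [ 0.556 -0.127  0.017] [248. 259.] 0.47 []
mallet [ 0.543 -0.305  0.001] [182. 260.] 0.66 []
```

```bash
python3 - <<'E'
import cv2
a=cv2.imread('pics/top1.png');cv2.imwrite('pics/top1c.png',cv2.resize(a[130:330,160:480],None,fx=2.5,fy=2.5,interpolation=cv2.INTER_CUBIC))
E
```

```text
(no output)
```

View pics/top1c.png

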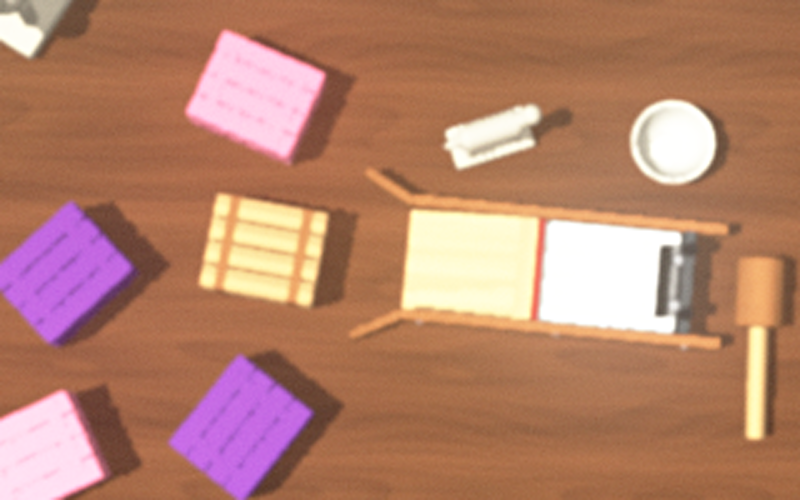

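View pics/scene1.png

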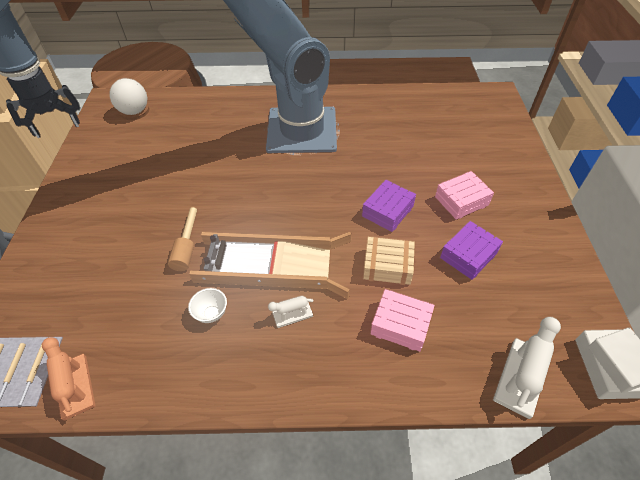

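```bash
cat >> h.py <<'E'
def ray(d,uv,z):
    K=np.array(d['mtx']);E=np.array(d['extrinsics']);v=np.linalg.solve(K,[uv[0],uv[1],1]);v=E[:3,:3]@[v[0],-v[1],-v[2]];o=E[:3,3]
    return o+v*(z-o[2])/v[2]
E
python3 - <<'E'
from h import *
d=cap('top');print(d['extrinsics'])
f=lambda u,v,z:ray(d,(160+(u+.5)/2.5-.5,130+(v+.5)/2.5-.5),z)[:2]
c=np.array([f(u,v,.055) for u,v in((218,194),(329,210),(314,305),(200,287))]);print(c.round(3),np.linalg.norm(c-np.roll(c,-1,0),axis=1).round(3),c.mean(0).round(3))
dx=(c[1]+c[2]-c[0]-c[3]);cr=np.arctan2(dx[1],dx[0])
S=[f(*p,.042) for p in((412,207),(727,234),(403,309),(720,337))]
# inner edges of the cheek tops, left first
a=(S[1]-S[0])+(S[3]-S[2]);sa=np.arctan2(a[1],a[0])
n=np.array([-np.sin(sa),np.cos(sa)]);x=np.array([np.cos(sa),np.sin(sa)])
print('inner w',(S[0]-S[2])@n,np.rad2deg([cr,sa]))
mid=(S[0]+S[2])/2
L=[f(544,218,.03),f(537,320,.03)]
F=(f(410,210,0)+f(402,308,0))/2
for nm,p in(('crate',c.mean(0)),('foot',F),('lip',sum(L)/2),('endmid',(S[1]+S[3])/2),('nn_rt',np.array([.565,-.037])),('nn_b',np.array([.5585,-.131])),('nn_st',np.array([.5715,.08]))):print(nm,p.round(4),'x',((p-F)@x).round(4),'y',((p-mid)@n).round(4))
print(mid,x,n)
r=viewer.place_of('top','crate')
for q in r: print(w(d,q['xyz']).round(3),q['score'])
for r in viewer.place_of('top','stand')+viewer.place_of('top','mouth'):print(w(d,r['xyz']))
E
```

```text
[[ 2.00941593e-02  9.93818622e-01 -1.09182283e-01  3.66841439e-01]
 [-9.99798079e-01  1.99913921e-02 -2.03589852e-03  8.76079282e-02]
 [ 1.59391970e-04  1.09201147e-01  9.94019660e-01  1.70408125e+00]
 [ 0.00000000e+00  0.00000000e+00  0.00000000e+00  1.00000000e+00]]
[[0.635 0.286]
 [0.62  0.165]
 [0.517 0.179]
 [0.534 0.302]] [0.122 0.104 0.124 0.103] [0.577 0.233]
inner w 0.11207100511836471 [-97.49413886 -93.85782074]
crate [0.5766 0.2332] x -0.152 y -0.0053
foot [0.5755 0.0809] x 0.0 y 0.0039
lip [ 0.5638 -0.0662] x 0.1476 y 0.0021
endmid [ 0.5484 -0.2637] x 0.3456 y 0.0
nn_rt [ 0.565 -0.037] x 0.1184 y 0.0014
nn_b [ 0.5585 -0.131 ] x 0.2126 y 0.0012
nn_st [0.5715 0.08  ] x 0.0012 y -0.0
[0.57149173 0.07949333] [-0.06728081 -0.99773408] [ 0.99773408 -0.06728081]
[0.346 0.471 0.003] 0.91
[ 0.574  0.235 -0.001] 0.84
[ 0.384  0.253 -0.   ] 0.61
[ 0.749  0.252 -0.   ] 0.58
[0.55  0.455 0.003] 0.55
[ 0.57010903  0.07701821 -0.00285515]
```

The pale slatted crate at top pixels (265,230) is the one meant. Its neighbours at (263,168) and (178,313) are pink, and those at (188,239) and (257,300) are purple. It lies at stand x=-152, y=-5 mm, with yaw about -3.6°. First I'll turn the tool square to the stand and travel high.

Request:
{"method": "apply_moves", "body": {
  "series": [
    {"grip": -0.4, "xyz": [0, -0.01, 0], "angular": [0, -8.5, 0]},
    {"grip": -0.4, "xyz": [0, -0.01, 0], "angular": [0, -8.5, 0]},
    {"grip": -0.4, "xyz": [0, 0, 0], "angular": [0, -8.5, 0]},
    {"grip": -0.4, "xyz": [0, 0, 0], "angular": [0, -8.5, 0]},
    {"grip": -0.4, "xyz": [0, 0, 0], "angular": [0, -8.5, 0]}
  ]
}}

```text
time: 1.6
ee_pos: [0.3034, -0.6029, 0.252]
tool_rot: [-0.696, 0.696, -0.124, 0.123]
wrist_force: [-1.0, 1.3, -0.3]
width: 0.06
```

Request:
{"method": "apply_moves", "body": {
  "series": [
    {"grip": -0.4, "xyz": [0.02, 0, 0], "angular": [0, -8.5, 0]},
    {"grip": -0.4, "xyz": [0.02, 0, 0], "angular": [0, -8.5, 0]},
    {"grip": -0.4, "xyz": [0.02, 0, 0.04], "angular": [0, 0, 0]},
    {"grip": -0.4, "xyz": [0.02, 0, 0.05], "angular": [0, 0, 0]},
    {"grip": -0.4, "xyz": [0.02, 0, 0.05], "angular": [0, 0, 0]}
  ]
}}

```text
time: 2.1
ee_pos: [0.4031, -0.4851, 0.2497]
tool_rot: [-0.706, 0.708, -0.021, 0.019]
wrist_force: [0.7, -0.0, 0.4]
width: 0.0601
```

```bash
cat >> h.py <<'E'
mid=np.array([.5715,.0795]);SX=np.array([-.0673,-.9977]);SN=np.array([.9977,-.0673])
def st():
    s=bot.get_state();p=np.array(s['ee_pos']);r=p[:2]-mid;M=rot().as_matrix();f=np.array(s['wrist_force'])
    yaw=np.rad2deg(np.arctan2(M[1,0],M[0,0]))+3.86
    print('t',round(float(s['time']),2),'stand',(1e3*np.array([r@SX,r@SN,p[2]])).round(1),'yawerr',yaw.round(2),'tilt',(np.rad2deg(M[2,[0,2]])).round(2),'F',np.round([f[:2]@SX,f[:2]@SN,f[2]],2),'w',round(float(s['width']),4))
E
python3 -c "
from h import *
st()"
```

```text
t 2.1 stand [ 574.6 -130.   249.7] yawerr 0.64 tilt [-0.22 -0.19] F [-0.02  0.67  0.4 ] w 0.0601
```

Request:
{"method": "apply_moves", "body": {
  "series": [
    {"grip": -0.4, "xyz": [0.01, 0, 0.05], "angular": [0, 0.6, 0]},
    {"grip": -0.4, "xyz": [0.01, 0, 0.05], "angular": [0, 0, 0]},
    {"grip": -0.4, "xyz": [0.01, 0, 0.05], "angular": [0, 0, 0]},
    {"grip": -0.4, "xyz": [0.01, 0, 0.05], "angular": [0, 0, 0]},
    {"grip": -0.4, "xyz": [0.01, 0, 0.05], "angular": [0, 0, 0]}
  ]
}}

```text
time: 2.6
ee_pos: [0.468, -0.2432, 0.2491]
tool_rot: [-0.705, 0.708, -0.024, 0.023]
wrist_force: [1.1, -0.3, -0.2]
width: 0.0599
```

Request:
{"method": "apply_moves", "body": {
  "series": [
    {"grip": -0.4, "xyz": [0.01, 0, 0.05], "angular": [0, 0, 0]},
    {"grip": -0.4, "xyz": [0.01, 0, 0.05], "angular": [0, 0, 0]},
    {"grip": -0.4, "xyz": [0.01, 0, 0.05], "angular": [0, 0, 0]},
    {"grip": -0.4, "xyz": [0.01, 0, 0.05], "angular": [0, 0, 0]},
    {"grip": -0.4, "xyz": [0.01, 0, 0.05], "angular": [0, 0, 0]}
  ]
}}

```text
time: 3.1
ee_pos: [0.5325, -0.0016, 0.2497]
tool_rot: [-0.705, 0.709, -0.023, 0.025]
wrist_force: [2.0, -0.5, 0.1]
width: 0.0601
```

Request:
{"method": "apply_moves", "body": {
  "series": [
    {"grip": -0.4, "xyz": [0.01, 0, 0.05], "angular": [0, 0, 0]},
    {"grip": -0.4, "xyz": [0.01, 0, 0.05], "angular": [0, 0, 0]},
    {"grip": -0.4, "xyz": [0.01, 0, 0.05], "angular": [0, 0, 0]},
    {"grip": -0.4, "xyz": [0, 0, 0.05], "angular": [0, 0, 0]},
    {"grip": -0.4, "xyz": [0, 0, 0.05], "angular": [0, 0, 0]}
  ]
}}

```text
time: 3.6
ee_pos: [0.5797, 0.2429, 0.2493]
tool_rot: [-0.704, 0.709, -0.023, 0.028]
wrist_force: [0.2, -0.1, 0.4]
width: 0.0596
```

```bash
python3 -c "
from h import *
st()"
```

```text
t 3.6 stand [-163.6   -2.9  249.3] yawerr -0.28 tilt [ 0.37 -0.34] F [0.09 0.17 0.44] w 0.0596
```

Request:
{"method": "apply_moves", "body": {
  "series": [
    {"grip": -0.4, "xyz": [0, 0, 0.045], "angular": [0.3, -0.3, 0.4]},
    {"grip": -0.4, "xyz": [-0.002, 0, 0.044], "angular": [0, 0, 0]},
    {"grip": -0.4, "xyz": [0, 0.05, 0], "angular": [0, 0, 0]},
    {"grip": -0.4, "xyz": [0, 0.05, 0], "angular": [0, 0, 0]},
    {"grip": -0.4, "xyz": [0, 0.04, 0], "angular": [0, 0, 0]}
  ]
}}

```text
time: 4.1
ee_pos: [0.5847, 0.3514, 0.1121]
tool_rot: [0.712, -0.702, 0.016, -0.023]
wrist_force: [0.4, 0.2, -0.4]
width: 0.0601
```

```bash
python3 - <<'E'
from h import *
st();d=cap('wrist','w1.png');s=bot.get_state()
E
```

```text
t 4.1 stand [-272.1   -5.1  112.1] yawerr 0.65 tilt [0.53 0.83] F [-0.19  0.35 -0.36] w 0.0601
```

View pics/w1.png

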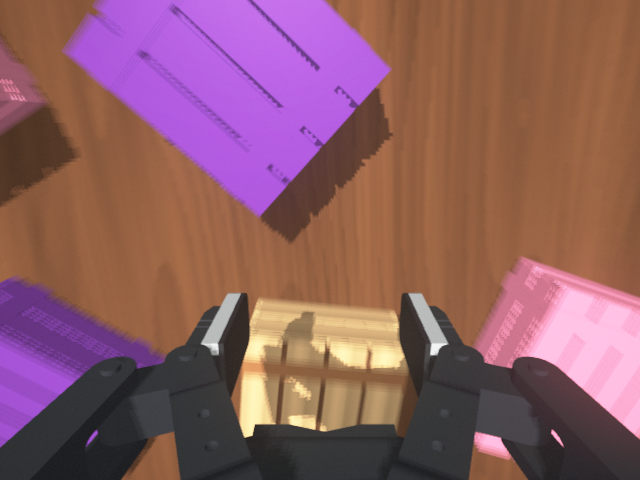

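The wrist picture shows the pale crate ahead between the fingers at (325,310) and the purple look-alike's nearest corner at (262,215), with a gap to its rear. I'll go down.

Request:
{"method": "apply_moves", "body": {
  "series": [
    {"grip": -0.4, "xyz": [0, 0, -0.018], "angular": [-0.8, 0.6, 0.5]},
    {"grip": -0.4, "xyz": [0, 0.04, 0], "angular": [0, 0, 0]},
    {"grip": -0.4, "xyz": [0, 0.03, 0], "angular": [0, 0, 0]},
    {"grip": -0.4, "xyz": [0, 0.01, 0], "angular": [0, 0, 0]},
    {"grip": -0.4, "xyz": [0, 0, 0], "angular": [0, 0, 0]}
  ]
}}

```text
time: 4.65
ee_pos: [0.5848, 0.3249, 0.0296]
tool_rot: [-0.704, 0.71, -0.027, 0.025]
wrist_force: [0.0, 0.5, 1.2]
width: 0.0594
```

```bash
python3 -c "
from h import *
st()"
```

```text
t 4.65 stand [-245.7   -3.2   29.6] yawerr -0.33 tilt [-0.15 -0.48] F [-0.51 -0.03  1.18] w 0.0594
```

Request:
{"method": "apply_moves", "body": {
  "series": [
    {"grip": -0.4, "xyz": [0, 0, -0.008], "angular": [0.4, -0.3, 0]},
    {"grip": -0.4, "xyz": [0, 0, -0.006], "angular": [0, 0, 0]},
    {"grip": -0.4, "xyz": [0, 0, -0.004], "angular": [0, 0, 0]},
    {"grip": -0.4, "xyz": [0, 0, -0.004], "angular": [0, 0, 0]},
    {"grip": -0.4, "xyz": [0, 0, -0.004], "angular": [0, 0, 0]}
  ]
}}

```text
time: 5.15
ee_pos: [0.5862, 0.2992, 0.0373]
tool_rot: [0.709, -0.705, 0.023, -0.026]
wrist_force: [-0.1, 3.1, -1.1]
width: 0.0598
```

Request:
{"method": "apply_moves", "body": {
  "series": [
    {"grip": -0.4, "xyz": [0, 0, -0.004], "angular": [0, 0, 0]},
    {"grip": -0.4, "xyz": [0, 0, -0.004], "angular": [0, 0, 0]},
    {"grip": -0.4, "xyz": [0, 0, -0.004], "angular": [0, 0, 0]},
    {"grip": -0.4, "xyz": [0, 0, -0.004], "angular": [0, 0, 0]},
    {"grip": -0.4, "xyz": [0, 0, -0.004], "angular": [0, 0, 0]}
  ]
}}

```text
time: 5.65
ee_pos: [0.5844, 0.2794, 0.0376]
tool_rot: [0.71, -0.704, 0.022, -0.026]
wrist_force: [0.5, 2.9, -0.4]
width: 0.0598
```

```bash
python3 -c "
from h import *
st()"
```

```text
t 5.65 stand [-200.3   -0.6   37.6] yawerr -0.01 tilt [0.3  0.47] F [-2.93  0.29 -0.35] w 0.0598
```

Request:
{"method": "apply_moves", "body": {
  "series": [
    {"grip": -0.4, "xyz": [0, 0.004, -0.003], "angular": [-0.4, 0, 0]},
    {"grip": -0.4, "xyz": [0, 0.003, -0.004], "angular": [0, 0, 0]},
    {"grip": -0.4, "xyz": [0, 0.0, -0.005], "angular": [0, 0, 0]},
    {"grip": -0.4, "xyz": [0, 0, -0.005], "angular": [0, 0, 0]},
    {"grip": -0.4, "xyz": [0, 0, -0.003], "angular": [0, 0, 0]}
  ]
}}

```text
time: 6.15
ee_pos: [0.585, 0.2634, 0.0323]
tool_rot: [0.71, -0.704, 0.019, -0.027]
wrist_force: [0.1, 4.0, 0.5]
width: 0.0596
```

```bash
python3 - <<'E'
from h import *
st();d=cap('top','top2.png')
for r in viewer.place_of('top','crate'):
    P=w(d,r['xyz'])
    if abs(P[0]-.57)<.05 and P[1]<.35: q=P[:2]-mid;print((q@SX).round(4),(q@SN).round(4))
a=cv2.imread('pics/top2.png');cv2.imwrite('pics/top2c.png',cv2.resize(a[190:280,220:380],None,fx=5,fy=5,interpolation=cv2.INTER_CUBIC))
E
```

```text
t 6.15 stand [-184.4    1.1   32.3] yawerr 0.14 tilt [0.6  0.49] F [-3.98 -0.16  0.47] w 0.0596
-0.1111 -0.0032
```

View pics/top2c.png

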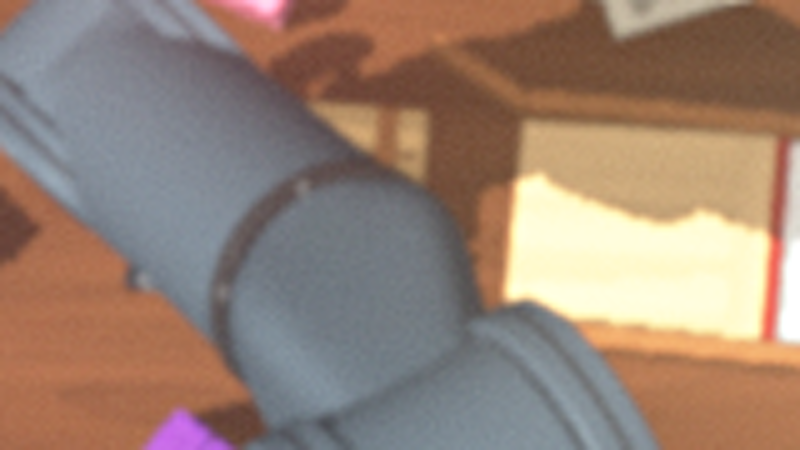

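```bash
python3 - <<'E'
from h import *
d=viewer.capture('top')
p=ray(d,(220+430.5/5-.5,190+107.5/5-.5),.055)[:2]-mid;print('corner',p@SX,p@SN)
d=cap('scene','sc2.png')
for r in viewer.place_of('scene','crate'):
    P=w(d,r['xyz'])
    if abs(P[0]-.57)<.05 and P[1]<.35: q=P[:2]-mid;print((q@SX).round(4),(q@SN).round(4),r['score'])
a=cv2.imread('pics/sc2.png');cv2.imwrite('pics/sc2c.png',cv2.resize(a[210:310,260:420],None,fx=5,fy=5,interpolation=cv2.INTER_CUBIC))
E
```

```text
corner -0.051196315821101804 0.05360729089579865
-0.1133 -0.0009 0.64
```

View pics/sc2c.png

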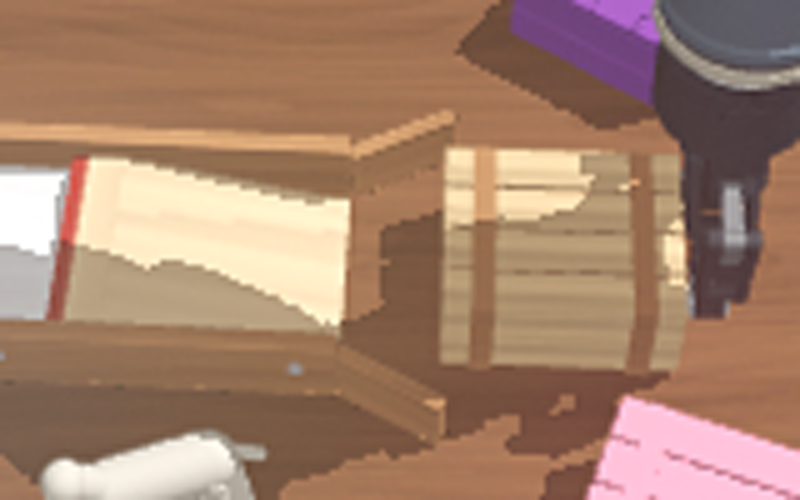

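```bash
python3 - <<'E'
from h import *
d=viewer.capture('scene')
def S(u,v,z):
    p=ray(d,(260+(u+.5)/5-.5,210+(v+.5)/5-.5),z)[:2]-mid;return np.array([p@SX,p@SN])
def seg(n,a,b,z):
    A,B=S(*a,z),S(*b,z);v=B-A;print(n,(A*1e3).round(1),(B*1e3).round(1),np.rad2deg(np.arctan2(v[1],v[0])).round(1))
seg('crate R top',(680,150),(445,150),.055)
seg('crate L bot',(672,372),(442,365),0)
seg('crate front strap',(473,368),(483,150),.055)
seg('lip',(52,318),(82,158),.03)
seg('cheekR top in',(350,152),(0,137),.042)
seg('foot',(340,330),(350,200),0)
seg('cheek L',(340,345),(0,327),.042)
E
```

```text
crate R top [-175.3  -54.6] [-53.6 -49.2] 2.6
crate L bot [-173.1   46.6] [-55.8  47.7] 0.5
crate front strap [-69.9  84.3] [-73.2 -50. ] -91.4
lip [141.7  47.9] [139.1 -55. ] -91.5
cheekR top in [ -3.8 -55.9] [181.9 -57.8] -0.6
foot [-2.5 28.6] [ -3.7 -56. ] -90.8
cheek L [-4.7 65.4] [164.4  62.5] -1.0
```

Request:
{"method": "apply_moves", "body": {
  "series": [
    {"grip": -0.4, "xyz": [0, 0, -0.005], "angular": [-0.4, 0, 0.5]},
    {"grip": -0.4, "xyz": [0, 0, -0.005], "angular": [0, 0, 0]},
    {"grip": -0.4, "xyz": [0, 0, -0.005], "angular": [0, 0, 0]},
    {"grip": -0.4, "xyz": [0, 0, -0.005], "angular": [0, 0, 0]},
    {"grip": -0.4, "xyz": [0, 0, -0.005], "angular": [0, 0, 0]}
  ]
}}

```text
time: 6.95
ee_pos: [0.583, 0.2389, 0.0322]
tool_rot: [0.708, -0.706, 0.022, -0.023]
wrist_force: [-0.2, 3.2, -0.5]
width: 0.0597
```

Request:
{"method": "apply_moves", "body": {
  "series": [
    {"grip": -0.4, "xyz": [0, 0, -0.005], "angular": [0, 0, 0]},
    {"grip": -0.4, "xyz": [0, 0, -0.005], "angular": [0, 0, 0]},
    {"grip": -0.4, "xyz": [0, 0, -0.005], "angular": [0, 0, 0]},
    {"grip": -0.4, "xyz": [0, 0, -0.003], "angular": [0, 0, 0]},
    {"grip": -0.4, "xyz": [0, 0, -0.003], "angular": [0, 0, 0]}
  ]
}}

```text
time: 7.45
ee_pos: [0.5815, 0.2151, 0.0322]
tool_rot: [0.708, -0.706, 0.022, -0.023]
wrist_force: [0.9, 4.0, -0.3]
width: 0.0597
```

```bash
python3 - <<'E'
from h import *
st()
E
```

```text
t 7.45 stand [-135.9    0.9   32.2] yawerr 0.19 tilt [0.04 0.14] F [-4.06  0.65 -0.3 ] w 0.0597
```

Request:
{"method": "apply_moves", "body": {
  "series": [
    {"grip": -0.4, "xyz": [0, 0.004, -0.002], "angular": [0, 0, 0]},
    {"grip": -0.4, "xyz": [0, 0.004, -0.003], "angular": [0, 0, 0]},
    {"grip": -0.4, "xyz": [0, 0, -0.003], "angular": [0, 0, 0]}
  ]
}}

```text
time: 7.75
ee_pos: [0.5822, 0.2108, 0.0255]
tool_rot: [0.71, -0.704, 0.02, -0.024]
wrist_force: [0.1, 4.4, -0.2]
width: 0.0595
```

Request:
{"method": "apply_moves", "body": {
  "series": [
    {"grip": -0.4, "xyz": [0, 0, -0.003], "angular": [0, 0, 0]},
    {"grip": -0.4, "xyz": [0, 0, -0.003], "angular": [0, 0, 0]},
    {"grip": -0.4, "xyz": [0, 0, -0.003], "angular": [0, 0, 0]}
  ]
}}

```text
time: 8.05
ee_pos: [0.5818, 0.2039, 0.0255]
tool_rot: [0.711, -0.703, 0.019, -0.023]
wrist_force: [0.7, 6.9, 1.2]
width: 0.0596
```

```bash
python3 - <<'E'
from h import *
st()
E
```

```text
t 8.05 stand [-124.8    1.9   25.5] yawerr 0.4 tilt [0.31 0.69] F [-6.92  0.23  1.18] w 0.0596
```

Request:
{"method": "apply_moves", "body": {
  "series": [
    {"grip": -0.4, "xyz": [-0.001, 0, -0.003], "angular": [-0.5, 0.3, 0.2]},
    {"grip": -0.4, "xyz": [0, 0, -0.003], "angular": [0, 0, 0]},
    {"grip": -0.4, "xyz": [0, 0, -0.003], "angular": [0, 0, 0]}
  ]
}}

```text
time: 8.35
ee_pos: [0.5807, 0.1965, 0.0254]
tool_rot: [0.709, -0.705, 0.021, -0.024]
wrist_force: [0.3, 5.3, 0.2]
width: 0.0594
```

Request:
{"method": "apply_moves", "body": {
  "series": [
    {"grip": -0.4, "xyz": [0, 0, -0.003], "angular": [0, 0, 0]},
    {"grip": -0.4, "xyz": [0, 0, -0.003], "angular": [0, 0, 0]},
    {"grip": -0.4, "xyz": [0, 0, -0.003], "angular": [0, 0, 0]}
  ]
}}

```text
time: 8.65
ee_pos: [0.5801, 0.1894, 0.0254]
tool_rot: [0.71, -0.704, 0.021, -0.023]
wrist_force: [-0.6, 6.0, 1.1]
width: 0.06
```

Request:
{"method": "apply_moves", "body": {
  "series": [
    {"grip": -0.4, "xyz": [0, 0, -0.003], "angular": [0, 0, 0]},
    {"grip": -0.4, "xyz": [0, 0, -0.003], "angular": [0, 0, 0]},
    {"grip": -0.4, "xyz": [0, 0, -0.003], "angular": [0, 0, 0]}
  ]
}}

```text
time: 8.95
ee_pos: [0.5796, 0.182, 0.0254]
tool_rot: [0.711, -0.703, 0.02, -0.023]
wrist_force: [-0.3, 6.1, 0.3]
width: 0.0603
```

```bash
python3 - <<'E'
from h import *
st()
E
```

```text
t 8.95 stand [-102.8    1.2   25.4] yawerr 0.38 tilt [0.26 0.67] F [-6.03 -0.7   0.33] w 0.0603
```

Request:
{"method": "apply_moves", "body": {
  "series": [
    {"grip": -0.4, "xyz": [0, 0, -0.004], "angular": [-0.5, 0.3, 0.2]},
    {"grip": -0.4, "xyz": [0, 0, -0.004], "angular": [0, 0, 0]},
    {"grip": -0.4, "xyz": [0, 0, -0.004], "angular": [0, 0, 0]},
    {"grip": -0.4, "xyz": [0, 0, -0.004], "angular": [0, 0, 0]},
    {"grip": -0.4, "xyz": [0, 0, -0.004], "angular": [0, 0, 0]}
  ]
}}

```text
time: 9.45
ee_pos: [0.5783, 0.1646, 0.0252]
tool_rot: [0.709, -0.704, 0.021, -0.023]
wrist_force: [1.2, 5.8, -0.3]
width: 0.0595
```

Request:
{"method": "apply_moves", "body": {
  "series": [
    {"grip": -0.4, "xyz": [0, 0, -0.004], "angular": [-0.3, 0, 0]},
    {"grip": -0.4, "xyz": [0, 0, -0.004], "angular": [0, 0, 0]},
    {"grip": -0.4, "xyz": [0, 0, -0.004], "angular": [0, 0, 0]},
    {"grip": -0.4, "xyz": [0, 0, -0.004], "angular": [0, 0, 0]},
    {"grip": -0.4, "xyz": [0, 0, -0.004], "angular": [0, 0, 0]}
  ]
}}

```text
time: 9.95
ee_pos: [0.5768, 0.1464, 0.0249]
tool_rot: [0.709, -0.705, 0.02, -0.022]
wrist_force: [0.1, 5.2, 0.4]
width: 0.0598
```

```bash
python3 - <<'E'
from h import *
st()
d=cap('scene','sc3.png')
for r in viewer.place_of('scene','crate'):
    P=w(d,r['xyz'])
    if abs(P[0]-.57)<.05 and P[1]<.35: q=P[:2]-mid;print((q@SX).round(4),(q@SN).round(4),r['score'])
a=cv2.imread('pics/sc3.png');cv2.imwrite('pics/sc3c.png',cv2.resize(a[210:310,220:380],None,fx=5,fy=5,interpolation=cv2.INTER_CUBIC))
E
```

```text
t 9.95 stand [-67.1   0.8  24.9] yawerr 0.44 tilt [0.14 0.3 ] F [-5.17 -0.26  0.4 ] w 0.0598
0.0066 -0.0042 0.76
```

View pics/sc3c.png

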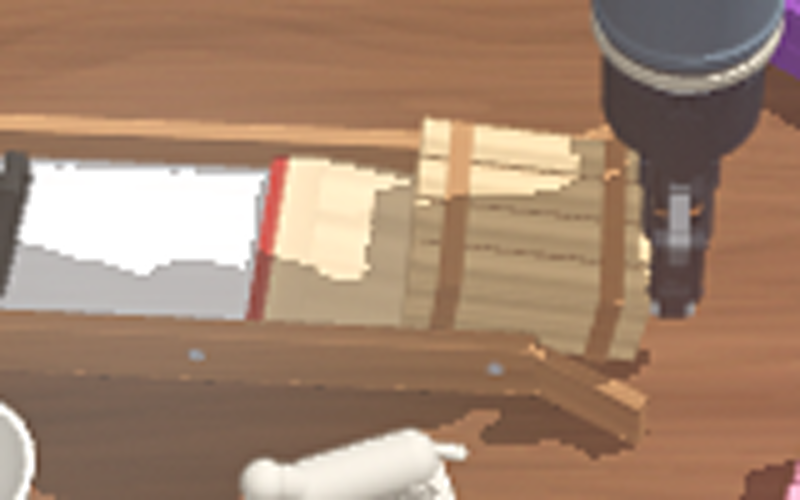

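The crate is between the cheeks and climbing. Its front edge is at crop (410,200-325) and it looks square. I'll carry on.

Request:
{"method": "apply_moves", "body": {
  "series": [
    {"grip": -0.4, "xyz": [0, 0, -0.004], "angular": [-0.3, 0.4, 0]},
    {"grip": -0.4, "xyz": [0, 0, -0.004], "angular": [0, 0, 0]},
    {"grip": -0.4, "xyz": [0, 0, -0.004], "angular": [0, 0, 0]},
    {"grip": -0.4, "xyz": [0, 0, -0.004], "angular": [0, 0, 0]},
    {"grip": -0.4, "xyz": [0, 0, -0.004], "angular": [0, 0, 0]}
  ]
}}

```text
time: 10.55
ee_pos: [0.5751, 0.1262, 0.0245]
tool_rot: [0.707, -0.707, 0.022, -0.024]
wrist_force: [0.6, 4.7, -1.6]
width: 0.06
```

Request:
{"method": "apply_moves", "body": {
  "series": [
    {"grip": -0.4, "xyz": [0, 0, -0.004], "angular": [-0.3, 0, 0]},
    {"grip": -0.4, "xyz": [0, 0, -0.004], "angular": [0, 0, 0]},
    {"grip": -0.4, "xyz": [0, -0.001, -0.004], "angular": [0, 0, 0]},
    {"grip": -0.4, "xyz": [0, -0.001, -0.004], "angular": [0, 0, 0]},
    {"grip": -0.4, "xyz": [0, -0.001, -0.004], "angular": [0, 0, 0]}
  ]
}}

```text
time: 11.05
ee_pos: [0.573, 0.1033, 0.0272]
tool_rot: [-0.704, 0.709, -0.023, 0.023]
wrist_force: [0.2, 4.1, -1.3]
width: 0.0594
```

Request:
{"method": "apply_moves", "body": {
  "series": [
    {"grip": -0.4, "xyz": [0, -0.001, -0.004], "angular": [0, 0, 0]},
    {"grip": -0.4, "xyz": [0, -0.001, -0.004], "angular": [0, 0, 0]},
    {"grip": -0.4, "xyz": [0, -0.001, -0.004], "angular": [0, 0, 0]}
  ]
}}

```text
time: 11.35
ee_pos: [0.572, 0.0901, 0.0306]
tool_rot: [-0.704, 0.709, -0.023, 0.023]
wrist_force: [-0.2, 4.1, -1.0]
width: 0.0599
```

```bash
python3 - <<'E'
from h import *
st()
E
```

```text
t 11.35 stand [-10.6  -0.2  30.6] yawerr 0.06 tilt [ 0.01 -0.38] F [-4.11 -0.51 -0.98] w 0.0599
```

Request:
{"method": "apply_moves", "body": {
  "series": [
    {"grip": -0.4, "xyz": [0, -0.001, -0.004], "angular": [0.3, 0, 0]},
    {"grip": -0.4, "xyz": [0, -0.001, -0.004], "angular": [0, 0, 0]},
    {"grip": -0.4, "xyz": [0, -0.001, -0.004], "angular": [0, 0, 0]},
    {"grip": -0.4, "xyz": [0, -0.001, -0.004], "angular": [0, 0, 0]},
    {"grip": -0.4, "xyz": [0, -0.001, -0.004], "angular": [0, 0, 0]}
  ]
}}

```text
time: 11.85
ee_pos: [0.5711, 0.0696, 0.0367]
tool_rot: [0.707, -0.706, 0.023, -0.024]
wrist_force: [-0.0, 6.0, -0.1]
width: 0.0597
```

Request:
{"method": "apply_moves", "body": {
  "series": [
    {"grip": -0.4, "xyz": [0, -0.001, -0.004], "angular": [0, 0, 0]},
    {"grip": -0.4, "xyz": [0, -0.001, -0.004], "angular": [0, 0, 0]},
    {"grip": -0.4, "xyz": [0, -0.001, -0.004], "angular": [0, 0, 0]},
    {"grip": -0.4, "xyz": [0, -0.001, -0.004], "angular": [0, 0, 0]},
    {"grip": -0.4, "xyz": [0, -0.001, -0.004], "angular": [0, 0, 0]}
  ]
}}

```text
time: 12.35
ee_pos: [0.571, 0.0524, 0.0439]
tool_rot: [0.709, -0.704, 0.021, -0.024]
wrist_force: [0.3, 8.2, 3.2]
width: 0.0595
```

```bash
python3 - <<'E'
from h import *
st()
E
```

```text
t 12.35 stand [27.1  1.3 43.9] yawerr 0.22 tilt [0.3  0.38] F [-8.17 -0.21  3.2 ] w 0.0595
```

Request:
{"method": "apply_moves", "body": {
  "series": [
    {"grip": -0.4, "xyz": [0, 0, -0.004], "angular": [-0.3, 0.2, 0.3]},
    {"grip": -0.4, "xyz": [0, 0, -0.004], "angular": [0, 0, 0]},
    {"grip": -0.4, "xyz": [0, 0, -0.004], "angular": [0, 0, 0]},
    {"grip": -0.4, "xyz": [0, 0, -0.004], "angular": [0, 0, 0]},
    {"grip": -0.4, "xyz": [0, 0, -0.004], "angular": [0, 0, 0]}
  ]
}}

```text
time: 12.85
ee_pos: [0.5719, 0.0396, 0.0476]
tool_rot: [0.711, -0.703, 0.02, -0.024]
wrist_force: [-0.6, 10.3, 6.2]
width: 0.0599
```

Request:
{"method": "apply_moves", "body": {
  "series": [
    {"grip": -0.4, "xyz": [0, 0, -0.004], "angular": [-0.3, 0, 0]},
    {"grip": -0.4, "xyz": [0, 0, -0.004], "angular": [0, 0, 0]},
    {"grip": -0.4, "xyz": [0, 0, -0.004], "angular": [0, 0, 0]},
    {"grip": -0.4, "xyz": [0, 0, -0.004], "angular": [0, 0, 0]},
    {"grip": -0.4, "xyz": [0, 0, -0.004], "angular": [0, 0, 0]}
  ]
}}

```text
time: 13.35
ee_pos: [0.5723, 0.0284, 0.0521]
tool_rot: [0.713, -0.701, 0.015, -0.025]
wrist_force: [-0.4, -0.2, 1.3]
width: 0.0598
```

```bash
python3 - <<'E'
from h import *
st()
E
```

```text
t 13.35 stand [50.9  4.2 52.1] yawerr 0.61 tilt [0.72 1.01] F [ 0.21 -0.41  1.35] w 0.0598
```

Request:
{"method": "apply_moves", "body": {
  "series": [
    {"grip": -0.4, "xyz": [-0.003, 0.004, 0], "angular": [-1.0, 0.6, 0.7]},
    {"grip": -0.4, "xyz": [-0.001, 0.002, -0.003], "angular": [0, 0, 0]},
    {"grip": -0.4, "xyz": [0, 0, -0.003], "angular": [0, 0, 0]}
  ]
}}

```text
time: 13.65
ee_pos: [0.5687, 0.0226, 0.0466]
tool_rot: [-0.706, 0.707, -0.023, 0.025]
wrist_force: [-0.3, 4.8, 2.9]
width: 0.06
```

```bash
python3 - <<'E'
from h import *
st()
d=cap('scene','sc4.png')
for r in viewer.place_of('scene','crate'):
    P=w(d,r['xyz'])
    if abs(P[0]-.57)<.05 and P[1]<.2: q=P[:2]-mid;print((q@SX).round(4),(q@SN).round(4),P[2].round(3),r['score'])
a=cv2.imread('pics/sc4.png');cv2.imwrite('pics/sc4c.png',cv2.resize(a[210:310,200:360],None,fx=5,fy=5,interpolation=cv2.INTER_CUBIC))
E
```

```text
t 13.65 stand [56.9  1.  46.6] yawerr -0.04 tilt [ 0.1  -0.04] F [-4.81 -0.59  2.85] w 0.06
0.3841 -0.0037 0.003 0.64
```

View pics/sc4c.png

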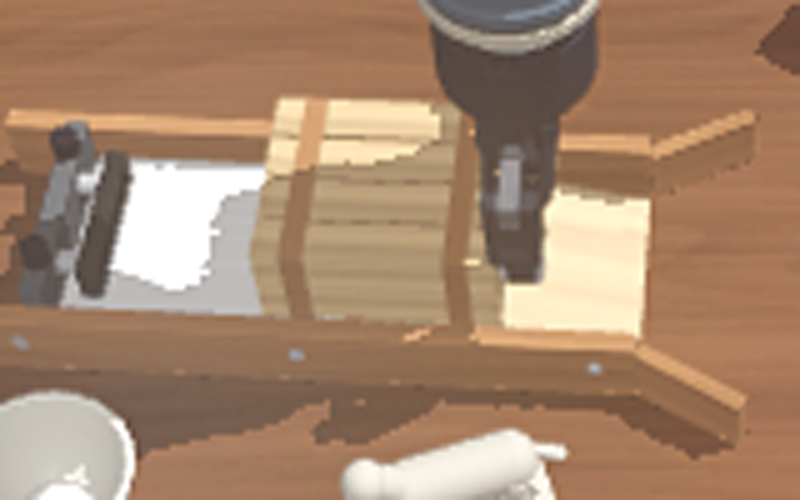

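The crate lies level on the deck with its front past the lip, square between the cheeks (crop 250-505). About 80 mm to go.

Request:
{"method": "apply_moves", "body": {
  "series": [
    {"grip": -0.4, "xyz": [0, 0, -0.004], "angular": [0, 0, 0]},
    {"grip": -0.4, "xyz": [0, 0, -0.004], "angular": [0, 0, 0]},
    {"grip": -0.4, "xyz": [0, 0, -0.004], "angular": [0, 0, 0]},
    {"grip": -0.4, "xyz": [0, 0, -0.004], "angular": [0, 0, 0]},
    {"grip": -0.4, "xyz": [0, 0, -0.004], "angular": [0, 0, 0]}
  ]
}}

```text
time: 14.25
ee_pos: [0.568, 0.0071, 0.0469]
tool_rot: [0.708, -0.706, 0.022, -0.024]
wrist_force: [0.5, 6.9, 5.3]
width: 0.0598
```

Request:
{"method": "apply_moves", "body": {
  "series": [
    {"grip": -0.4, "xyz": [0, 0, -0.004], "angular": [0, 0, 0]},
    {"grip": -0.4, "xyz": [0, 0, -0.004], "angular": [0, 0, 0]},
    {"grip": -0.4, "xyz": [0, 0, -0.004], "angular": [0, 0, 0]},
    {"grip": -0.4, "xyz": [0, 0, -0.004], "angular": [0, 0, 0]},
    {"grip": -0.4, "xyz": [0, 0, -0.004], "angular": [0, 0, 0]}
  ]
}}

```text
time: 14.75
ee_pos: [0.5679, -0.0071, 0.0479]
tool_rot: [0.71, -0.704, 0.019, -0.023]
wrist_force: [-0.8, 6.2, 4.7]
width: 0.06
```

```bash
python3 - <<'E'
from h import *
st()
E
```

```text
t 14.75 stand [86.6  2.3 47.9] yawerr 0.44 tilt [0.33 0.53] F [-6.09 -1.18  4.71] w 0.06
```

Request:
{"method": "apply_moves", "body": {
  "series": [
    {"grip": -0.4, "xyz": [-0.002, 0.001, -0.004], "angular": [-0.5, 0.4, 0.3]},
    {"grip": -0.4, "xyz": [0, 0, -0.004], "angular": [0, 0, 0]},
    {"grip": -0.4, "xyz": [0, 0, -0.004], "angular": [0, 0, 0]},
    {"grip": -0.4, "xyz": [0, 0, -0.004], "angular": [0, 0, 0]},
    {"grip": -0.4, "xyz": [0, 0, -0.004], "angular": [0, 0, 0]}
  ]
}}

```text
time: 15.25
ee_pos: [0.5642, -0.0275, 0.046]
tool_rot: [-0.707, 0.707, -0.024, 0.023]
wrist_force: [-0.8, 2.8, -1.4]
width: 0.0596
```

Request:
{"method": "apply_moves", "body": {
  "series": [
    {"grip": -0.4, "xyz": [0, 0, -0.004], "angular": [-0.3, 0.2, 0.2]},
    {"grip": -0.4, "xyz": [0, 0, -0.004], "angular": [0, 0, 0]},
    {"grip": -0.4, "xyz": [0, 0, -0.003], "angular": [0, 0, 0]}
  ]
}}

```text
time: 15.55
ee_pos: [0.5626, -0.0404, 0.0454]
tool_rot: [-0.704, 0.709, -0.027, 0.023]
wrist_force: [0.4, 1.9, -1.4]
width: 0.0598
```

```bash
python3 - <<'E'
from h import *
st()
E
```

```text
t 15.55 stand [120.2  -0.9  45.4] yawerr -0.21 tilt [-0.36 -0.39] F [-1.88  0.31 -1.43] w 0.0598
```

Request:
{"method": "apply_moves", "body": {
  "series": [
    {"grip": -0.4, "xyz": [0, 0, -0.003], "angular": [0.4, -0.2, -0.3]},
    {"grip": -0.4, "xyz": [0, 0, -0.002], "angular": [0, 0, 0]}
  ]
}}

```text
time: 15.75
ee_pos: [0.562, -0.0461, 0.0453]
tool_rot: [0.707, -0.707, 0.024, -0.023]
wrist_force: [0.9, 2.0, -0.9]
width: 0.0595
```

Request:
{"method": "apply_moves", "body": {
  "series": [
    {"grip": -0.4, "xyz": [0, 0, -0.002], "angular": [0, 0, 0]},
    {"grip": -0.4, "xyz": [0, 0, -0.002], "angular": [0, 0, 0]}
  ]
}}

```text
time: 15.95
ee_pos: [0.5616, -0.0505, 0.0453]
tool_rot: [0.707, -0.706, 0.024, -0.023]
wrist_force: [-1.0, 2.5, -0.9]
width: 0.0601
```

Request:
{"method": "apply_moves", "body": {
  "series": [
    {"grip": -0.4, "xyz": [0, 0, -0.002], "angular": [0, 0, 0]},
    {"grip": -0.4, "xyz": [0, 0, -0.002], "angular": [0, 0, 0]}
  ]
}}

```text
time: 16.15
ee_pos: [0.5612, -0.0547, 0.0453]
tool_rot: [0.707, -0.706, 0.024, -0.023]
wrist_force: [0.9, 3.3, -1.9]
width: 0.0598
```

```bash
python3 - <<'E'
from h import *
st()
E
```

```text
t 16.15 stand [134.6  -1.2  45.3] yawerr -0.01 tilt [-0.07  0.05] F [-3.4   0.69 -1.88] w 0.0598
```

Request:
{"method": "apply_moves", "body": {
  "series": [
    {"grip": -0.4, "xyz": [0, 0, -0.002], "angular": [0, 0, 0]},
    {"grip": -0.4, "xyz": [0, 0, -0.002], "angular": [0, 0, 0]}
  ]
}}

```text
time: 16.35
ee_pos: [0.5609, -0.0589, 0.0453]
tool_rot: [0.707, -0.706, 0.024, -0.023]
wrist_force: [0.1, 3.2, -1.7]
width: 0.06
```

Request:
{"method": "apply_moves", "body": {
  "series": [
    {"grip": -0.4, "xyz": [0, 0, -0.002], "angular": [0, 0, 0]},
    {"grip": -0.4, "xyz": [0, 0, -0.001], "angular": [0, 0, 0]}
  ]
}}

```text
time: 16.55
ee_pos: [0.5608, -0.0619, 0.0454]
tool_rot: [0.707, -0.706, 0.024, -0.023]
wrist_force: [-0.5, 4.1, -0.7]
width: 0.0596
```

```bash
python3 - <<'E'
from h import *
st()
d=cap('scene','sc5.png')
a=cv2.imread('pics/sc5.png');cv2.imwrite('pics/sc5c.png',cv2.resize(a[220:300,180:308],None,fx=6,fy=6,interpolation=cv2.INTER_CUBIC))
E
```

```text
t 16.55 stand [141.8  -1.1  45.4] yawerr 0.01 tilt [-0.06  0.07] F [-4.05 -0.75 -0.7 ] w 0.0596
```

View pics/sc5c.png

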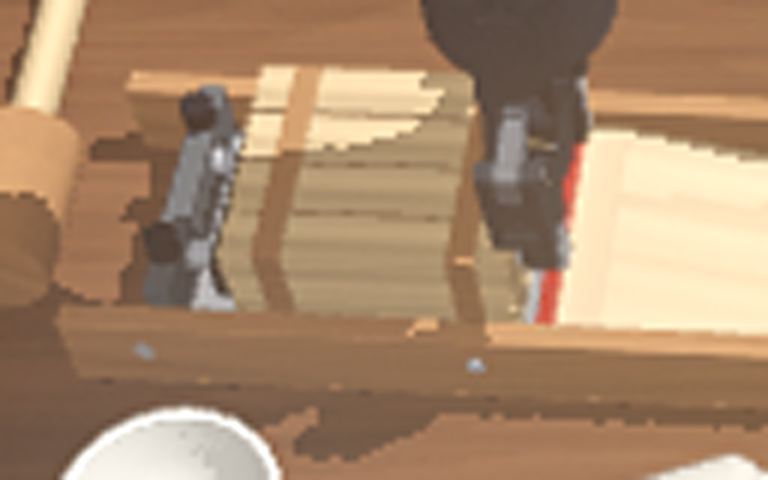

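The crate has dropped: the white bed shows between its back and the red lip at (530,300), and the force is 4 N as it reaches the buffer. Next I'll press in small steps.

Request:
{"method": "apply_moves", "body": {
  "series": [
    {"grip": -0.4, "xyz": [0, 0, -0.002], "angular": [0, 0, 0]},
    {"grip": -0.4, "xyz": [0, 0, -0.002], "angular": [0, 0, 0]}
  ]
}}

```text
time: 16.8
ee_pos: [0.5607, -0.0638, 0.0456]
tool_rot: [0.708, -0.705, 0.024, -0.023]
wrist_force: [0.4, 8.0, 0.1]
width: 0.0595
```

Request:
{"method": "apply_moves", "body": {
  "series": [
    {"grip": -0.4, "xyz": [0, 0, -0.002], "angular": [0, 0, 0]}
  ]
}}

```text
time: 16.9
ee_pos: [0.5608, -0.0641, 0.0457]
tool_rot: [0.709, -0.705, 0.023, -0.023]
wrist_force: [-0.9, 8.6, 0.2]
width: 0.06
```

```bash
python3 - <<'E'
from h import *
st()
E
```

```text
t 16.9 stand [144.   -1.   45.7] yawerr 0.12 tilt [-0.02  0.34] F [-8.55 -1.48  0.23] w 0.06
```

Request:
{"method": "apply_moves", "body": {
  "series": [
    {"grip": -0.4, "xyz": [0, 0, -0.003], "angular": [-0.2, 0, 0]},
    {"grip": -0.4, "xyz": [0, 0, -0.003], "angular": [0, 0, 0]}
  ]
}}

```text
time: 17.1
ee_pos: [0.5609, -0.0654, 0.046]
tool_rot: [0.71, -0.704, 0.022, -0.022]
wrist_force: [0.2, 10.3, 0.8]
width: 0.06
```

Request:
{"method": "apply_moves", "body": {
  "series": [
    {"grip": -0.4, "xyz": [0, 0, -0.003], "angular": [0, 0, 0]}
  ]
}}

```text
time: 17.2
ee_pos: [0.5609, -0.0657, 0.0462]
tool_rot: [0.711, -0.703, 0.021, -0.022]
wrist_force: [-1.2, 11.2, 0.3]
width: 0.0599
```

```bash
python3 - <<'E'
from h import *
st()
E
```

```text
t 17.2 stand [145.6  -0.8  46.2] yawerr 0.35 tilt [0.05 0.63] F [-11.1   -1.99   0.27] w 0.0599
```

Request:
{"method": "apply_moves", "body": {
  "series": [
    {"grip": -0.4, "xyz": [0, 0, -0.0035], "angular": [0, 0, 0]},
    {"grip": -0.4, "xyz": [0, 0, -0.0035], "angular": [0, 0, 0]}
  ]
}}

```text
time: 17.4
ee_pos: [0.5608, -0.0664, 0.0465]
tool_rot: [0.713, -0.7, 0.02, -0.021]
wrist_force: [-0.8, 12.8, 0.2]
width: 0.06
```

Request:
{"method": "apply_moves", "body": {
  "series": [
    {"grip": -0.4, "xyz": [0, 0, -0.003], "angular": [0, 0, 0]},
    {"grip": -0.4, "xyz": [0, 0, -0.003], "angular": [0, 0, 0]}
  ]
}}

```text
time: 17.6
ee_pos: [0.5608, -0.0663, 0.0468]
tool_rot: [0.716, -0.698, 0.018, -0.02]
wrist_force: [0.1, 11.7, 1.2]
width: 0.0596
```

```bash
python3 - <<'E'
from h import *
st()
E
```

```text
t 17.6 stand [146.2  -0.8  46.8] yawerr 0.77 tilt [0.12 1.44] F [-11.68  -0.73   1.23] w 0.0596
```

Request:
{"method": "apply_moves", "body": {
  "series": [
    {"grip": -0.4, "xyz": [0, 0, -0.003], "angular": [-0.9, 0.4, 0]},
    {"grip": -0.4, "xyz": [0, 0, -0.0035], "angular": [-0.3, 0, 0]}
  ]
}}

```text
time: 17.8
ee_pos: [0.5608, -0.0671, 0.0469]
tool_rot: [0.711, -0.703, 0.02, -0.022]
wrist_force: [-0.4, 14.9, -0.2]
width: 0.0599
```

Request:
{"method": "apply_moves", "body": {
  "series": [
    {"grip": -0.4, "xyz": [0, 0, -0.0035], "angular": [-0.3, 0, 0]},
    {"grip": -0.4, "xyz": [0, 0, -0.0035], "angular": [-0.3, 0, 0]}
  ]
}}

```text
time: 18.0
ee_pos: [0.5608, -0.0673, 0.0471]
tool_rot: [0.709, -0.704, 0.018, -0.02]
wrist_force: [-0.7, 13.7, -0.1]
width: 0.0597
```

Request:
{"method": "apply_moves", "body": {
  "series": [
    {"grip": -0.4, "xyz": [0, 0, -0.003], "angular": [-0.2, 0, 0]},
    {"grip": -0.4, "xyz": [0, 0, -0.003], "angular": [-0.2, 0, 0]}
  ]
}}

```text
time: 18.2
ee_pos: [0.5607, -0.0671, 0.0472]
tool_rot: [0.709, -0.704, 0.017, -0.019]
wrist_force: [-1.4, 11.7, -0.8]
width: 0.0597
```

```bash
python3 - <<'E'
from h import *
st()
E
```

```text
t 18.2 stand [147.   -0.9  47.2] yawerr 0.97 tilt [0.19 0.41] F [-11.56  -2.22  -0.79] w 0.0597
```

Request:
{"method": "apply_moves", "body": {
  "series": [
    {"grip": -0.4, "xyz": [0, 0, 0.001], "angular": [0, 0, 0]},
    {"grip": -0.4, "xyz": [0, 0, 0.002], "angular": [0, 0, 0]},
    {"grip": -0.4, "xyz": [0, 0, 0.003], "angular": [0, 0, 0]},
    {"grip": -0.4, "xyz": [0, 0, 0.004], "angular": [0, 0, 0]},
    {"grip": -0.4, "xyz": [0, 0, 0.015], "angular": [0, 0, 0]}
  ]
}}

```text
time: 18.7
ee_pos: [0.5619, -0.0432, 0.0474]
tool_rot: [0.709, -0.705, 0.018, -0.02]
wrist_force: [-0.1, -0.2, 0.2]
width: 0.0599
```

Request:
{"method": "apply_moves", "body": {
  "series": [
    {"grip": -0.4, "xyz": [0, -0.005, 0.02], "angular": [0, 0, 0]},
    {"grip": -0.4, "xyz": [0, -0.03, 0.02], "angular": [0, 0, 0]},
    {"grip": -0.4, "xyz": [0, -0.05, 0.03], "angular": [0, 0, 0]},
    {"grip": -0.4, "xyz": [0, -0.05, 0.04], "angular": [0, 0, 0]},
    {"grip": -0.4, "xyz": [0, -0.04, 0.05], "angular": [0, 0, 0]}
  ]
}}

```text
time: 19.2
ee_pos: [0.5665, 0.0945, 0.1973]
tool_rot: [0.708, -0.706, 0.023, -0.019]
wrist_force: [0.8, 0.3, -0.7]
width: 0.06
```

Request:
{"method": "apply_moves", "body": {
  "series": [
    {"grip": -0.4, "xyz": [0, 0, 0.05], "angular": [0, 0, 0]},
    {"grip": -0.4, "xyz": [0, 0, 0.05], "angular": [0, 0, 0]},
    {"grip": -0.4, "xyz": [0, 0, 0.03], "angular": [0, 0, 0]},
    {"grip": -0.4, "xyz": [0, 0, 0], "angular": [0, 0, 0]}
  ]
}}

```text
time: 19.6
ee_pos: [0.574, 0.2373, 0.2052]
tool_rot: [0.71, -0.703, 0.017, -0.02]
wrist_force: [-0.2, -0.2, -0.2]
width: 0.0596
```

```bash
python3 - <<'E'
from h import *
st()
A=cap('top');B=cap('scene')
for c,d in(('top',A),('scene',B)):
  for q in('crate','figure','bowl','mallet'):
    for r in viewer.place_of(c,q):
      P=w(d,r['xyz']);g=P[:2]-mid
      if P[1]<.15: print(c,q,P.round(3),(g@SX*1e3).round(),(g@SN*1e3).round(),round(r['score'],2))
a=cv2.resize(A['color'][185:285,330:490],None,fx=3.75,fy=3.75,interpolation=cv2.INTER_CUBIC)[:300,:600]
b=cv2.resize(B['color'][230:290,180:300],None,fx=5,fy=5,interpolation=cv2.INTER_CUBIC)
cv2.imwrite('pics/end.png',np.vstack([a,b])[:,:,::-1])
E
```

```text
t 19.6 stand [-157.6   -8.2  205.2] yawerr 0.82 tilt [0.24 0.56] F [ 0.17 -0.18 -0.18] w 0.0596
top crate [ 0.556 -0.134  0.017] 214.0 -2.0 0.87
top figure [ 0.714 -0.012  0.001] 82.0 148.0 0.64
top bowl [ 0.704 -0.204  0.004] 274.0 152.0 0.58
top mallet [ 0.539 -0.3    0.001] 381.0 -7.0 0.58
scene crate [ 0.56  -0.135  0.019] 215.0 3.0 0.96
scene figure [ 0.713 -0.009 -0.002] 79.0 147.0 0.63
scene bowl [ 0.703 -0.204  0.002] 274.0 150.0 0.68
scene bowl [ 0.54  -0.303  0.001] 384.0 -6.0 0.31
scene mallet [ 0.541 -0.303  0.002] 384.0 -5.0 0.56
```

View pics/end.png

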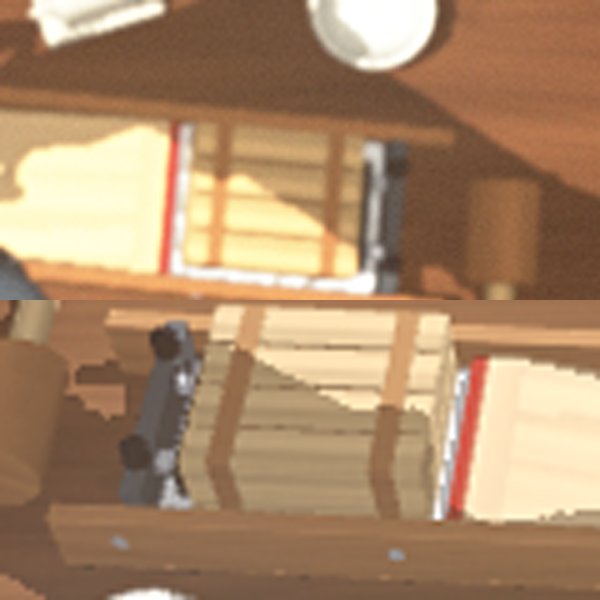

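The end picture shows the crate flat and square on the bed, at (190-365,125-275) in its upper half. Bed shows between its back and the red lip, and its front is at the buffer. The figure, bowl and mallet have not moved beyond the measuring error.

```bash
python3 -c "
from h import *
st();print(bot.close_job())"
```

```text
t 20.1 stand [-149.8   -5.9  204.6] yawerr 0.34 tilt [0.23 0.34] F [ 0.06 -0.39 -0.13] w 0.0596
the job is handed in; nothing more can be done
None
```

The crate is lying flat in the berth against the spring buffer, and I handed the job in at about 20 s of the 72 s allowed.

- **Push:** I squared the crate with the half-open fingers and pushed it up the ramp until its back dropped behind the red lip. The highest readings on the way up were about 10 N along the ramp, or 12 N in all.
- **Press:** I pressed it on the buffer for roughly 0.8 s at 11–15 N, with a peak reading of 14.9 N and 11.6 N at the end. That is slightly above the 12 N asked for at its peak. The readings include 1–5 N of sliding friction, so the buffer itself felt somewhat less.
- **Last checks:** The cameras put the crate at stand x of about 214 mm and within 3 mm of the centre line. It is about 18 mm above the bench, and bed shows between its back edge and the lip. The figure, bowl and mallet are where they were, to within the 4 mm measuring error. The arm is clear and the force reads about zero.
- **Limits of the checks:** Forces were only read at the end of each move call, so short peaks between readings would not have shown. The two cameras put the crate on opposite sides of the centre line (-2 and +3 mm), which is within their error.

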